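# Line up a three-plate press tool with a drift and fit its bolt

## Robot

A 6-joint arm with a two-finger parallel gripper is mounted at the origin on the work surface. World frame = base frame: x ahead of the robot, y to its left, z up, the work surface at z = 0. Lengths are in m, angles in rad, forces in N, time in s.
With the tool pointing down it reaches from about 0.4 to 0.925 m from the base axis. Payload 12.5 kg.
Tool frame: the origin (TCP) lies between the finger pads; the fingertips stand robot.tip_reach ahead of it and the grasp point (between the pads) lies 2 mm behind it (robot.tip_reach is the distance from the TCP to the fingertips, in m); z points along the fingers, y is the line along which they close (so a half turn about z gives the same grasp; the last joint's range is limited). The gripper opens to 95 mm and grips with 3 to 60 N. Pads are 20 mm wide; open, the fingers measure 119 mm over their backs; the gripper's body (75 mm by 180 mm) begins 59 mm behind the grasp point.
Start: joints at [-1.397, 0.491, 1.559, -0, 1.092, -0.106], TCP at [0.173, -0.601, 0.232] pointing down, gripper open.
Joint ranges: [-3.1, 3.1], [-0.84, 2.19], [0.05, 2.79], [-1.13, 4.28], [0.06, 2.93], [-2.69, 2.69]. Speed limits (rad/s): [2.22, 2.22, 2.79, 3.14, 3.14, 3.14].

## Interface

Orientations are given as a unit quaternion [x, y, z, w].
In Python, from plant import robot, capture, camera_model gives the robot as it stands.
- The arm moves only by the shell command python3 -m inch 'ROWS' [OPENING] [FORCE]. ROWS is JSON, a list of rows, each an object with "linear": the shift along the tool's x, y, z in cm, a list of three; "angular": the turn, a rotation vector about the tool's x, y, z in degrees, a list of three. In form: [{"linear": [tx, ty, tz], "angular": [rx, ry, rz]}, ...]. A call has 1 to 10 rows; each row is the pose to reach, as a shift and turn from the pose commanded when the call began, along the tool's axes at that moment; what a row does not reach only later rows make up. A row lasts 1/8 s, in which the tool goes at most 62.5 mm and 10.7 degrees, less where a joint would pass 70% of its speed; a pose out of reach is approached as far as the arm can. A call with a gripper value outside its range is refused whole. OPENING is the closure, from -1 (fully open) to 1 (shut), so that 0 is half open, set as the call begins (- or left out, the last holds). The fingers move at their own pace and stop on an object; FORCE is the grip in N (left out, the last holds). Time passes only in rows, so rows that repeat a pose let the fingers close. It gives the time, the measured TCP pose, the force, the opening and the grip force at its end, in the units of the state.
- robot.sense(): the state, without advancing time (a new reading comes with each control period).
- capture(name): name is "side" or "top"; returns the picture (420x560x3 uint8, red, green, blue); there is no depth.
- camera_model(name): a dict with "fx", "fy", "cx", "cy" (pixels), "k1" (the pictures are not rectified: a ray, as slopes to the right and down, at radius r is drawn at 1 + k1 r^2 times it, then the intrinsics apply), "extrinsics" (4x4, takes a point from world to camera coordinates). Camera axes: x right, y down, z forward; pixel columns grow to the right and rows downward; lengths in m; the calibration is good to about 2 mm. A picture is of the moment at which its call begins. camera_model takes no time and is no camera call.
- robot.finish_job(): hands the job in; it is judged then, once.
The state is a dict: "time": time; "qpos": joint angles; "qvel": joint speeds; "effort": joint torques, N m; "tool_pos": TCP position; "eef_rot": TCP orientation; "force": force on the tool from outside, world axes, zero at the start; "wrist_torque": the same for the moment, N m; "opening": finger opening in m; "gripper_force": force on a finger pad.
Only numpy, scipy, OpenCV 4.12 (cv2) and the standard library are available. Lean on these libraries where they do the work, as an engineer would, in place of code of your own. Each camera call takes 0.05 s, during which the arm holds its last target. There are 200 camera calls.

## Task

The plates of the press tool hang on one bolt and have swung out of line: with the red-handled drift, feel your way down through one of the two open bolt holes, working the hidden middle plate and the cover into line without forcing, until the drift's collar sits flat on the cover. Leave the drift standing there and fit the long dark bolt into the other open hole, pushed fully home until its head is flat on the cover. Leave the other things on the bench alone.

Things in the scene. Friction and masses are not known exactly. Their poses are not given: they have to be found in the camera images.
- press_tool: Press tool in a machine vice, fixed. Origin on the bench under the plates' middle, z up, x along them to the end with the two open holes. Three plates, 180 x 116 mm: die block 38 mm thick, top 78 mm above the bench; brass-coloured spacer 10 mm; bright cover 8 mm, top face at 96 mm. Each has a window in the middle and two 14 mm holes right through, free below. The vice's screw reaches 165 mm to +y.
- hole1 (a point): Centre line of the die block's open hole on the +y side (70 mm along x, 38 mm along y from the press tool's origin), at the height of the cover's top face, 96 mm above the bench. Axes as the press tool's. It does not move with the cover.
- hole2 (a point): The same for the die block's open hole on the -y side (70, -38 mm). The drift may go into either hole, the bolt into the other. How deep the drift's tip gets tells where it stands: 8 mm below the cover's top face it is on the spacer, 18 mm below on the die block, deeper it is in the die block's hole.
- cover_hole1 (a point): Centre of the cover's own +y side hole, in its top face. It moves with the cover: it lies on hole1 when the cover is in line, at the start up to 6 mm to either side. About 2 to 4 N sideways at its hole moves the cover or the spacer, and it stays where it is left; a tip standing in a plate's hole drags that plate along.
- cover_hole2 (a point): The same for the cover's -y side hole.
- pivot (a point): Middle of the top of the fitted bolt's head (18 mm wide, 12 mm high), 108 mm above the bench: cover and spacer swing about it, each on its own, their holes 145 mm away. The spacer's turn is NOT measured and hardly seen: its holes lie up to 12.5 mm to either side of the die block's on that circle. A drift pushed straight down often lands on it; find its hole by feel.
- drift: Steel drift. Origin on its axis at the collar's underside, z up. Collar 26 mm wide, z 0 to 6 mm; above it a red square handle 18 x 18 mm, z 6 to 51 mm, sides along x and y. Below: round shank 12.8 mm, 26 mm long, then a 26 mm taper to a blunt tip 9 mm wide, 52 mm below the origin. 150 to 250 g. Stands in the block. Pressing drift or bolt on the press tool with over 60 N is forcing.
- bolt: The long dark socket-head bolt. Origin on its axis at the underside of its head, z up. Head round, 18 mm wide, z 0 to 12 mm; plain shank 11.8 mm wide, 40 mm long, its last 4 mm coned to 8 mm. 60 g. It needs no turning: it is pushed in. Stands in the block, head on the block's top.
- block: Drilled hardwood block, fixed, 70 x 205 mm, 60 mm high, origin under its centre; four holes of 15 mm in a row along its y, 50 mm apart, right through. In them, in any order, stand drift, bolt, punch and short bolt, each with collar or head on the block's top, 60 mm above the bench.
- punch: Bystander: blue pin punch standing in the block, 20 mm thick, top 40 mm above the block.
- short_bolt: Bystander: brass-coloured bolt like the long one but with a 20 mm shank, standing in the block. Too short for the stack.
- hammer: Bystander: hammer lying beyond the press tool.
- spanner: Bystander: spanner lying beyond the block.
- oil_can: Bystander: green can, 64 mm in diameter, 90 mm high.
- flat_bar: Bystander: steel bar 200 x 30 x 10 mm lying to the left.
There are look-alikes about, which are no part of the job. Leave any green or orange look-alike of the drift alone.

How it is judged:
On the way, in this order (a step that is already met when the one before it is completed fails the run):
1. the drift stands fully home in one open hole, its collar on the cover (((horizontal distance between drift and hole1 below 0.0025 m and z of drift in the frame of hole1 between -0.0025 and 0.0025 m and angle between drift's own z axis and vertical below 0.07 rad) or (horizontal distance between drift and hole2 below 0.0025 m and z of drift in the frame of hole2 between -0.0025 and 0.0025 m and angle between drift's own z axis and vertical below 0.07 rad))), for 0.2 s.
2. the long bolt is fully home in the other open hole, its head on the cover, with the drift still home ((((horizontal distance between drift and hole1 below 0.0025 m and z of drift in the frame of hole1 between -0.0025 and 0.0025 m and angle between drift's own z axis and vertical below 0.07 rad) and (horizontal distance between bolt and hole2 below 0.0025 m and z of bolt in the frame of hole2 between -0.0025 and 0.0025 m and angle between bolt's own z axis and vertical below 0.07 rad)) or ((horizontal distance between drift and hole2 below 0.0025 m and z of drift in the frame of hole2 between -0.0025 and 0.0025 m and angle between drift's own z axis and vertical below 0.07 rad) and (horizontal distance between bolt and hole1 below 0.0025 m and z of bolt in the frame of hole1 between -0.0025 and 0.0025 m and angle between bolt's own z axis and vertical below 0.07 rad)))), for 0.2 s.
At the end, for the whole second after the job is handed in: The drift is in one open hole and the long bolt in the other, at rest: for each, the axis at collar or head within 2.5 mm of the die block's hole centre, the underside of the collar or head within 2.5 mm of the cover's top face, and tilted by less than 4 degrees (0.07 rad) ((((horizontal distance between drift and hole1 below 0.0025 m and z of drift in the frame of hole1 between -0.0025 and 0.0025 m and angle between drift's own z axis and vertical below 0.07 rad) and (horizontal distance between bolt and hole2 below 0.0025 m and z of bolt in the frame of hole2 between -0.0025 and 0.0025 m and angle between bolt's own z axis and vertical below 0.07 rad)) or ((horizontal distance between drift and hole2 below 0.0025 m and z of drift in the frame of hole2 between -0.0025 and 0.0025 m and angle between drift's own z axis and vertical below 0.07 rad) and (horizontal distance between bolt and hole1 below 0.0025 m and z of bolt in the frame of hole1 between -0.0025 and 0.0025 m and angle between bolt's own z axis and vertical below 0.07 rad))) and linear speed of each of drift, bolt below 0.01 m/s); the robot touches nothing.
It fails at once if the drift or the bolt is pressed on the press tool with more than 60 N (contact force between any of drift, bolt and press_tool above 60 N).
It fails at once if a bystander (punch, short bolt, hammer, spanner, oil can or flat bar) is moved by more than 30 mm (distance of any of punch, short_bolt, hammer, spanner, oil_can, flat_bar from where it was at the start of the episode above 0.03 m).
It also fails if it takes over 64 s, if anything falls off the work surface, if the arm or the gripper's body presses on something with over 40 N, if the wrist force passes 120 N, or if a joint passes its speed limit or range.

## Working session

There is one attempt and no reset: what is moved stays moved. The work goes in short steps, Python scripts to look and compute and a shell command to move; the robot and the scene stay as the last step left them, time stands still between calls to the robot, and variables do not carry over. Pictures are saved under pics/ and viewed, at most 10 in all, crops included, and the job is handed in when it is done.

```bash
mkdir -p pics; ls
python3 - <<'E'
from plant import robot,capture,camera_model
import cv2,numpy as np
for n in("side","top"):
    im=capture(n); cv2.imwrite(f"pics/{n}0.png",im[...,::-1]); m=camera_model(n)
    print(n,{k:np.round(v,4).tolist() for k,v in m.items()})
s=robot.sense();print(s,robot.tip_reach)
E
```

```text
pics
side {'fx': 409.6313, 'fy': 409.6313, 'cx': 282.8776, 'cy': 209.385, 'k1': -0.0644, 'extrinsics': [[0.9937, -0.1122, 0.0029, -0.6132], [-0.0781, -0.7102, -0.6996, 0.1099], [0.0806, 0.695, -0.7145, 1.0551], [0.0, 0.0, 0.0, 1.0]]}
top {'fx': 435.6669, 'fy': 435.6669, 'cx': 277.9998, 'cy': 212.2446, 'k1': 0.0293, 'extrinsics': [[0.0133, -0.9996, 0.0229, -0.0534], [-0.9991, -0.0142, -0.0397, 0.5925], [0.04, -0.0224, -0.999, 1.2075], [0.0, 0.0, 0.0, 1.0]]}
{'time': 0.1, 'qpos': array([-1.39660445e+00,  4.91472742e-01,  1.55937777e+00,  1.63055227e-05,
        1.09167354e+00, -1.05584538e-01]), 'qvel': array([ 0.00027293, -0.00324009, -0.00086707, -0.00086445,  0.0002343 ,
       -0.00085873]), 'effort': array([ 1.81158608e-03, -6.13621473e+01, -2.58604413e+01,  6.93566795e-02,
        4.71012841e-02, -6.75093747e-05]), 'tool_pos': array([ 0.17259014, -0.60050345,  0.23114036]), 'eef_rot': array([ 9.90232007e-01,  1.39428675e-01, -8.74331563e-06, -4.65673534e-04]), 'force': array([0.14918338, 0.14059888, 0.45254259]), 'wrist_torque': array([-0.01291129, -0.0502164 , -0.00354344]), 'gripper_force': 0.0, 'opening': 0.09496539314587886} 0.017
```

View pics/side0.png

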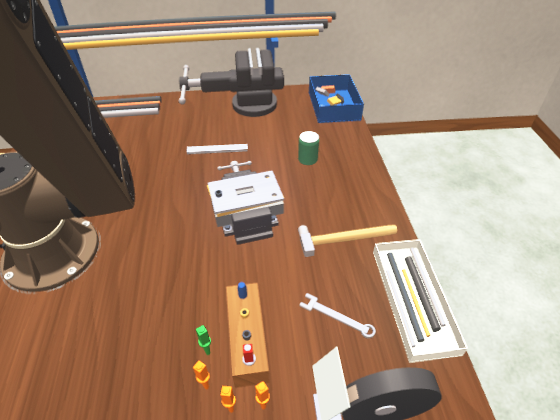

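View pics/top0.png

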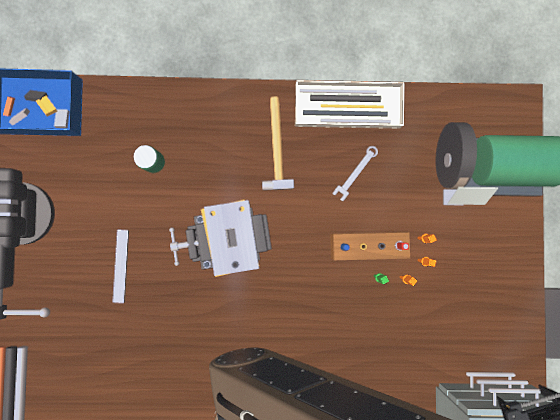

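Side view: the red drift is at (248,352), the dark bolt at (247,335), the short bolt at (244,313) and the punch at (242,290). The look-alikes are green at (203,335) and orange at (201,372), (227,397) and (263,392). In the top view the drift is at (402,245), the bolt at (381,246), and the plates are at about (231,237) with the fitted bolt at (236,265). By the description I choose the red one standing in the block. One close crop to check it.

Run:
```python
import cv2,numpy as np
s=cv2.imread("pics/side0.png");t=cv2.imread("pics/top0.png")
R=lambda a,w,h:cv2.resize(a,(w,h),interpolation=cv2.INTER_CUBIC)
a=R(t[190:290,180:280],400,400); b=R(s[165:240,195:295],400,300)
c=R(t[225:292,325:445],400,223); d=R(s[280:380,190:290],400,300)
o=np.zeros((600,800,3),np.uint8); o[:300,:400]=a[:300]; o[:300,400:]=b; o[300:523,:400]=c; o[300:,400:]=d
cv2.imwrite("pics/crop0.png",o)
```

```text
(no output)
```

View pics/crop0.png

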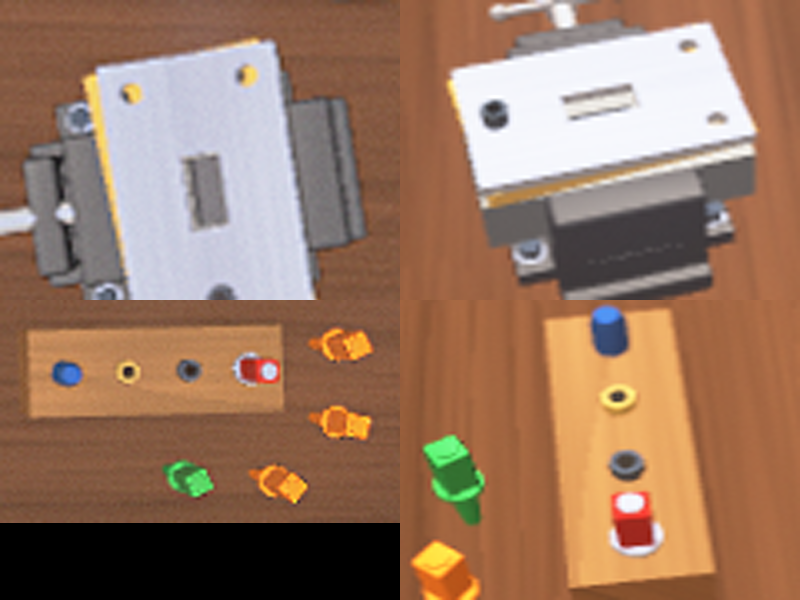

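The crop confirms it: the red-handled drift stands in the block with its collar on top, at the end of the row next to the dark bolt. The cover's open holes are at about (213,213) and (242,209) in the top view.

```bash
cat > h.py <<'E'
import cv2,numpy as np
from plant import robot,capture,camera_model
M={n:camera_model(n) for n in("side","top")}
def K(n):
    m=M[n];return np.array([[m["fx"],0,m["cx"]],[0,m["fy"],m["cy"]],[0,0,1.]]),np.array([m["k1"],0,0,0,0.])
def cast(n,p,z):
    k,d=K(n);u=cv2.undistortPoints(np.array([[p]],float),k,d)[0,0]
    E=np.array(M[n]["extrinsics"]);R,t=E[:3,:3],E[:3,3];c=-R.T@t;r=R.T@np.array([*u,1]);return c+r*(z-c[2])/r[2]
def proj(n,P):
    k,d=K(n);E=np.array(M[n]["extrinsics"]);return cv2.projectPoints(np.array([P],float),cv2.Rodrigues(E[:3,:3])[0],E[:3,3],k,d)[0][0,0]
def blob(mask,x0,y0,x1,y1,near=None):
    n,_,st,c=cv2.connectedComponentsWithStats(mask[y0:y1,x0:x1].astype(np.uint8))
    return [(int(st[i,4]),(c[i]+[x0,y0]).round(2).tolist()) for i in range(1,n) if st[i,4]>8]
E
python3 - <<'E'
from h import *
s=cv2.imread("pics/side0.png").astype(int);t=cv2.imread("pics/top0.png").astype(int)
for n,im,boxes in(("side",s,dict(h1=(260,170,276,182),h2=(266,188,284,202),piv=(210,184,228,202),bolt=(238,328,256,344),red=(235,340,262,368))),
                  ("top",t,dict(h1=(206,206,219,220),h2=(236,202,248,216),piv=(226,255,246,275),bolt=(372,238,390,254),red=(388,236,414,256)))):
    for k,b in boxes.items():
        B,G,R=im[...,0],im[...,1],im[...,2]
        m={'h':B<(150 if n=='side' else 130),'p':im.max(2)<110,'b':R-B<25,'r':(R>150)&(G<80)}[k[0]]
        for a,c in blob(m,*b): print(n,k,a,c,cast(n,c,dict(h1=.096,h2=.096,piv=.104,bolt=.070,red=.095)[k]).round(4))
    w=blob((im.min(2)>170),*boxes['red']); print(n,'white',[(a,c,cast(n,c,.111).round(4)) for a,c in w])
E
```

```text
side h1 36 [268.94, 171.36] [0.5941 0.1431 0.096 ]
side h2 20 [282.0, 190.5] [0.6215 0.0619 0.096 ]
side h2 20 [278.05, 200.3] [0.6073 0.0263 0.096 ]
side piv 24 [218.29, 193.88] [0.4552 0.0588 0.104 ]
side bolt 61 [246.25, 334.62] [ 0.5059 -0.3251  0.07  ]
side red 98 [248.15, 355.52] [ 0.5081 -0.3814  0.095 ]
side white [(35, [247.0, 347.17], array([ 0.5074, -0.3722,  0.111 ])), (49, [249.08, 360.16], array([ 0.5098, -0.3979,  0.111 ]))]
top h1 16 [212.5, 213.0] [0.5855 0.1267 0.096 ]
top h2 14 [241.29, 208.5] [0.5983 0.0523 0.096 ]
top piv 16 [234.81, 264.44] [0.4538 0.066  0.104 ]
top bolt 32 [381.28, 245.53] [ 0.5059 -0.3209  0.07  ]
top red 44 [400.75, 245.89] [ 0.5065 -0.3653  0.095 ]
top white [(16, [405.5, 246.0], array([ 0.5069, -0.3727,  0.111 ]))]
```

Run:
```python
from h import *
S=lambda x,y:((x-400)/4+195,y/4+165); T=lambda x,y:(x/4+180,y/4+190)
ang=lambda a,b:np.degrees(np.arctan2(*(b-a)[:2][::-1])).round(2)
def line(n,p,q,z):
    a,b=cast(n,p,z),cast(n,q,z); print(n,a.round(4)[:2],b.round(4)[:2],ang(a,b), np.linalg.norm(b-a).round(4))
print("bolts");line("top",T(105,293),T(79,118),.025);line("side",S(530,255),S(713,215),.025)
print("jaw");line("top",T(315,245),T(293,100),.06);line("top",T(365,240),T(348,97),.05)
print("cover left, right, front"); line("top",T(130,300),T(97,75),.096);line("top",T(315,300),T(272,42),.096);line("side",S(480,190),S(755,130),.096)
print("jaw side");line("side",S(548,205),S(700,175),.07)
print("die lower front");line("side",S(490,245),S(556,235),.04)
pv=[cast("top",T(219,293),.108),cast("side",S(495,110),.108)];print("piv",pv)
h1=[cast("top",(212.5,213),.096),cast("side",S(688,46),.096)];h2=[cast("top",(241.6,208.8),.096),cast("side",S(717,118),.096)]
print(h1,h2)
for i in 0,1: print(ang(pv[i],h1[i])-15.2,ang(pv[i],h2[i])+15.2,np.linalg.norm((h1[i]-pv[i])[:2]),np.linalg.norm((h2[i]-pv[i])[:2]))
```

```text
bolts
top [0.4498 0.1501] [0.5696 0.1704] 9.6 0.1215
side [0.4707 0.0064] [0.5942 0.0292] 10.45 0.1256
jaw
top [0.4861 0.006 ] [0.583  0.0222] 9.51 0.0982
top [ 0.4893 -0.0275] [ 0.5858 -0.0147] 7.59 0.0974
cover left, right, front
top [0.4511 0.1241] [0.5962 0.1482] 9.46 0.1472
top [0.4523 0.0047] [0.6194 0.0352] 10.36 0.1698
side [4.46e-01 2.00e-04] [0.623 0.035] 11.13 0.1804
jaw side
side [0.4864 0.0075] [0.5858 0.0237] 9.26 0.1006
die lower front
side [0.446  0.0044] [0.4891 0.0086] 5.52 0.0433
piv [array([0.45710677, 0.06591845, 0.108     ]), array([0.45682301, 0.05953405, 0.108     ])]
[array([0.58548605, 0.12671748, 0.096     ]), array([0.58694305, 0.12216153, 0.096     ])] [array([0.59749079, 0.05150172, 0.096     ]), array([0.59967874, 0.04893527, 0.096     ])]
10.14 9.34 0.14204844792563323 0.1411223382503047
10.5 10.959999999999999 0.14440715232252552 0.14324836612178954
```

```bash
python3 -m inch '[{"linear":[38.4,-12.7,6.6],"angular":[0,0,-74]},{"linear":[38.4,-12.7,6.6],"angular":[0,0,-74]},{"linear":[38.4,-12.7,6.6],"angular":[0,0,-74]},{"linear":[38.4,-12.7,6.6],"angular":[0,0,-74]},{"linear":[38.4,-12.7,6.6],"angular":[0,0,-74]},{"linear":[38.4,-12.7,6.6],"angular":[0,0,-74]},{"linear":[38.4,-12.7,6.6],"angular":[0,0,-74]},{"linear":[38.4,-12.7,6.6],"angular":[0,0,-74]},{"linear":[38.4,-12.7,6.6],"angular":[0,0,-74]},{"linear":[38.4,-12.7,6.6],"angular":[0,0,-74]}]' -1 60
cat > go.py <<'E'
import sys; from h import *; from scipy.spatial.transform import Rotation as Ro
s=robot.sense();p=s['tool_pos'];R=Ro.from_quat(s['eef_rot']).as_matrix();yaw=np.degrees(np.arctan2(R[1,0],R[0,0]))
print("t",round(s['time'],2),"pos",p.round(4),"yaw",yaw.round(2),"tilt",np.degrees(R[:2,2]).round(2),"F",s['force'].round(1),"T",s['wrist_torque'].round(2),"op",round(s['opening'],4))
if len(sys.argv)>3:
    g=np.array([float(a) for a in sys.argv[1:4]]); print("linear cm",((R.T@(g-p))*100).round(2),"turn z", (yaw-float(sys.argv[4])).round(1) if len(sys.argv)>4 else '')
E
python3 go.py .507 -.3725 .087 90
```

```text
time: 1.35
tool_pos: [0.5057, -0.3735, 0.1659]
eef_rot: [0.708, 0.706, -0.0, 0.0]
force: [-0.2, 0.0, 0.6]
opening: 0.0951
gripper_force: 0.0
t 1.35 pos [ 0.5057 -0.3735  0.1659] yaw 89.87 tilt [ 0.   -0.02] F [-0.2  0.   0.6] T [-0.03 -0.07  0.01] op 0.0951
linear cm [0.1  0.13 7.89] turn z -0.1
```

Descend and grip.

```bash
python3 -m inch '[{"linear":[0.1,0.1,4],"angular":[0,0,0]},{"linear":[0.1,0.1,7.9],"angular":[0,0,0]},{"linear":[0.1,0.1,7.9],"angular":[0,0,0]},{"linear":[0.1,0.1,7.9],"angular":[0,0,0]}]' -1 60 ; python3 -m inch '[{"linear":[0,0,0],"angular":[0,0,0]},{"linear":[0,0,0],"angular":[0,0,0]},{"linear":[0,0,0],"angular":[0,0,0]},{"linear":[0,0,0],"angular":[0,0,0]},{"linear":[0,0,0],"angular":[0,0,0]},{"linear":[0,0,0],"angular":[0,0,0]}]' 1 60; python3 go.py
```

```text
time: 1.85
tool_pos: [0.5077, -0.3725, 0.0881]
eef_rot: [0.707, 0.707, -0.0, 0.001]
force: [0.7, -0.0, -0.2]
opening: 0.0955
gripper_force: 0.0
time: 2.6
tool_pos: [0.5076, -0.3716, 0.0866]
eef_rot: [0.707, 0.707, -0.0, -0.0]
force: [0.8, -0.6, 0.0]
opening: 0.0405
gripper_force: 0.0
t 2.6 pos [ 0.5076 -0.3716  0.0866] yaw 90.03 tilt [-0. -0.] F [ 0.8 -0.6  0. ] T [-0.03 -0.09 -0.01] op 0.0405
```

```bash
python3 -m inch '[{"linear":[0,0,0],"angular":[0,0,0]},{"linear":[0,0,0],"angular":[0,0,0]},{"linear":[0,0,0],"angular":[0,0,0]},{"linear":[0,0,0],"angular":[0,0,0]}]' 1 60; python3 go.py
```

```text
time: 3.1
tool_pos: [0.5076, -0.3716, 0.0866]
eef_rot: [0.707, 0.707, -0.0, -0.0]
force: [-0.6, -0.1, -0.1]
opening: 0.0176
gripper_force: 60.0
t 3.1 pos [ 0.5076 -0.3716  0.0866] yaw 90.03 tilt [-0. -0.] F [-0.6 -0.1 -0.1] T [-0.07 -0.07  0.02] op 0.0176
```

```bash
python3 -m inch '[{"linear":[0,0,-5],"angular":[0,0,0]},{"linear":[0,0,-10],"angular":[0,0,0]},{"linear":[0,0,-14.5],"angular":[0,0,0]},{"linear":[0,0,-14.5],"angular":[0,0,0]}]'; python3 go.py .586 .1245 .195 114.7
```

```text
time: 3.6
tool_pos: [0.5084, -0.3722, 0.235]
eef_rot: [0.707, 0.707, 0.0, 0.003]
force: [-0.5, -0.1, -1.8]
opening: 0.0178
gripper_force: 60.0
t 3.6 pos [ 0.5084 -0.3722  0.235 ] yaw 90.03 tilt [ 0.25 -0.23] F [-0.5 -0.1 -1.8] T [-0.02 -0.08 -0.03] op 0.0178
linear cm [49.68  7.77  3.84] turn z -24.7
```

```bash
python3 -m inch '[{"linear":[49.6,7.8,0],"angular":[0,0,-24.7]},{"linear":[49.6,7.8,0],"angular":[0,0,-24.7]},{"linear":[49.6,7.8,0],"angular":[0,0,-24.7]},{"linear":[49.6,7.8,0],"angular":[0,0,-24.7]},{"linear":[49.6,7.8,0],"angular":[0,0,-24.7]},{"linear":[49.6,7.8,0],"angular":[0,0,-24.7]},{"linear":[49.6,7.8,0],"angular":[0,0,-24.7]},{"linear":[49.6,7.8,0],"angular":[0,0,-24.7]},{"linear":[49.6,7.8,2.5],"angular":[0,0,-24.7]},{"linear":[49.6,7.8,3.6],"angular":[0,0,-24.7]}]'; python3 go.py .586 .1245 .195 114.7
python3 - <<'E'
from h import *
s=capture("side");t=capture("top")
R=lambda a:cv2.resize(a[...,::-1],(400,400),interpolation=cv2.INTER_CUBIC)
cv2.imwrite("pics/c1.png",np.hstack([R(s[125:225,200:300]),R(t[170:270,180:280])]))
E
```

```text
time: 4.85
tool_pos: [0.5843, 0.125, 0.1931]
eef_rot: [0.539, 0.842, -0.001, -0.001]
force: [-0.1, -0.7, -1.9]
opening: 0.0172
gripper_force: 60.0
t 4.85 pos [0.5843 0.125  0.1931] yaw 114.81 tilt [-0.21 -0.03] F [-0.1 -0.7 -1.9] T [-0.05 -0.14  0.04] op 0.0172
linear cm [-0.12  0.14 -0.19] turn z 0.1
```

View pics/c1.png

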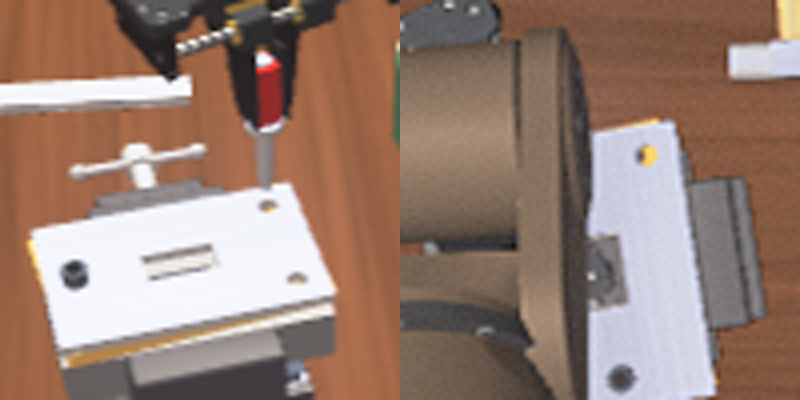

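The side crop shows the drift's tip at crop (266,187), just above cover hole 1 at (268,206). The top view of that hole is blocked by the arm. I'll compare the tip with its calibrated projection.

Run:
```python
from h import *
p=robot.sense()['tool_pos'];print(p)
f=lambda q:((q-[200,125])*4).round(1)
print("pred tip",f(proj("side",[p[0],p[1],p[2]-.079])),"at cover", f(proj("side",[p[0],p[1],.096])))
for c in (268,206),(297,279),(75,270): print(cast("side",(c[0]/4+200,c[1]/4+125),.096 if c[0]>80 else .108).round(4))
```

```text
[0.58460621 0.12383674 0.19370533]
pred tip [263.7 183.7] at cover [264.4 204.6]
[0.5869 0.1222 0.096 ]
[0.5996 0.048  0.096 ]
[0.4568 0.0595 0.108 ]
```

```bash
python3 -m inch '[{"linear":[-0.12,0.13,0.8],"angular":[0,0,0]},{"linear":[-0.12,0.13,1.6],"angular":[0,0,0]},{"linear":[-0.12,0.13,1.8],"angular":[0,0,0]},{"linear":[-0.12,0.13,2.0],"angular":[0,0,0]},{"linear":[-0.12,0.13,2.0],"angular":[0,0,0]}]'; python3 go.py; python3 -m inch '[{"linear":[0,0,0.1],"angular":[0,0,0]},{"linear":[0,0,0.1],"angular":[0,0,0]}]'; python3 go.py
```

```text
time: 5.58
tool_pos: [0.5871, 0.1239, 0.1757]
eef_rot: [0.539, 0.842, -0.0, 0.0]
force: [-0.3, 1.2, -0.7]
opening: 0.0176
gripper_force: 60.0
t 5.58 pos [0.5871 0.1239 0.1757] yaw 114.73 tilt [ 0.01 -0.01] F [-0.3  1.2 -0.7] T [-0.01 -0.11  0.04] op 0.0176
time: 5.82
tool_pos: [0.587, 0.1239, 0.1746]
eef_rot: [0.539, 0.842, 0.0, 0.0]
force: [0.0, 0.1, -1.5]
opening: 0.0176
gripper_force: 60.0
t 5.83 pos [0.587  0.1239 0.1746] yaw 114.73 tilt [ 0.01 -0.  ] F [ 0.   0.1 -1.5] T [-0.03 -0.11 -0.03] op 0.0176
```

```bash
python3 -m inch '[{"linear":[0,0,0.1],"angular":[0,0,0]},{"linear":[0,0,0.2],"angular":[0,0,0]},{"linear":[0,0,0.2],"angular":[0,0,0]}]'; python3 go.py; python3 -m inch '[{"linear":[0,0,0.1],"angular":[0,0,0]},{"linear":[0,0,0.2],"angular":[0,0,0]},{"linear":[0,0,0.2],"angular":[0,0,0]}]'; python3 go.py
```

```text
time: 6.2
tool_pos: [0.587, 0.1242, 0.1728]
eef_rot: [0.539, 0.842, 0.0, -0.0]
force: [-0.9, 1.7, -0.9]
opening: 0.0179
gripper_force: 60.0
t 6.2 pos [0.587  0.1242 0.1728] yaw 114.72 tilt [0.02 0.03] F [-0.9  1.7 -0.9] T [0.63 0.02 0.02] op 0.0179
time: 6.58
tool_pos: [0.5869, 0.1239, 0.1703]
eef_rot: [0.539, 0.842, -0.0, -0.0]
force: [-0.8, 2.8, -2.2]
opening: 0.0179
gripper_force: 60.0
t 6.58 pos [0.5869 0.1239 0.1703] yaw 114.73 tilt [-0.03 -0.01] F [-0.8  2.8 -2.2] T [ 0.55  0.15 -0.01] op 0.0179
```

```bash
python3 -m inch '[{"linear":[0.1,0,0.1],"angular":[0,0,0]},{"linear":[0.15,0,0.2],"angular":[0,0,0]},{"linear":[0.15,0,0.3],"angular":[0,0,0]},{"linear":[0.15,0,0.3],"angular":[0,0,0]}]'; python3 go.py; python3 -m inch '[{"linear":[0,0,0.1],"angular":[0,0,0]},{"linear":[0,0,0.1],"angular":[0,0,0]}]'; python3 go.py
```

```text
time: 7.08
tool_pos: [0.5864, 0.1252, 0.1675]
eef_rot: [0.539, 0.842, -0.0, 0.0]
force: [-0.5, -1.0, -1.8]
opening: 0.0179
gripper_force: 60.0
t 7.08 pos [0.5864 0.1252 0.1675] yaw 114.73 tilt [-0.01 -0.01] F [-0.5 -1.  -1.8] T [ 0.01 -0.09 -0.  ] op 0.0179
time: 7.32
tool_pos: [0.5864, 0.1252, 0.1666]
eef_rot: [0.539, 0.842, -0.0, 0.0]
force: [-0.1, -0.1, -1.4]
opening: 0.0175
gripper_force: 60.0
t 7.33 pos [0.5864 0.1252 0.1666] yaw 114.73 tilt [ 0.   -0.01] F [-0.1 -0.1 -1.4] T [-0.04 -0.12 -0.  ] op 0.0175
```

```bash
python3 -m inch '[{"linear":[0,0,0.1],"angular":[0,0,0]},{"linear":[0,0,0.1],"angular":[0,0,0]}]'; python3 go.py|cut -c1-120; python3 -m inch '[{"linear":[0,0,0.1],"angular":[0,0,0]},{"linear":[0,0,0.1],"angular":[0,0,0]}]'|grep -E 'pos|^force'
```

```text
time: 7.58
tool_pos: [0.5865, 0.1253, 0.1664]
eef_rot: [0.539, 0.842, 0.0, 0.0]
force: [-1.9, -0.8, 6.4]
opening: 0.0179
gripper_force: 60.0
t 7.58 pos [0.5865 0.1253 0.1664] yaw 114.73 tilt [ 0.04 -0.  ] F [-1.9 -0.8  6.4] T [-0.09  0.39  0.02] op 0.0179
tool_pos: [0.5865, 0.1253, 0.1663]
force: [-4.9, -0.6, 14.3]
```

Contact with the spacer is confirmed (tip 8 mm below the cover). The brass sticks out on the +y side at the hole end, so I sweep that way with light pressure.

```bash
python3 -m inch '[{"linear":[0,0,-0.1],"angular":[0,0,0]},{"linear":[0.1,0,-0.1],"angular":[0,0,0]},{"linear":[0.2,0,-0.1],"angular":[0,0,0]},{"linear":[0.2,0,-0.1],"angular":[0,0,0]}]'|grep -E 'pos|^force';python3 -m inch '[{"linear":[0.1,0,0],"angular":[0,0,0]},{"linear":[0.2,0,0],"angular":[0,0,0]},{"linear":[0.2,0,0],"angular":[0,0,0]}]'|grep -E 'pos|^force'; python3 -m inch '[{"linear":[0.1,0,0],"angular":[0,0,0]},{"linear":[0.2,0,0],"angular":[0,0,0]},{"linear":[0.2,0,0],"angular":[0,0,0]}]'|grep -E 'pos|^force'
```

```text
tool_pos: [0.5858, 0.1268, 0.1664]
force: [-2.0, -3.4, 8.1]
tool_pos: [0.585, 0.1285, 0.1664]
force: [-1.8, -2.4, 8.2]
tool_pos: [0.5843, 0.13, 0.1664]
force: [-1.3, -4.6, 7.9]
```

```bash
for i in 1; do python3 -m inch '[{"linear":[0.1,0,0],"angular":[0,0,0]},{"linear":[0.2,0,0],"angular":[0,0,0]},{"linear":[0.2,0,0],"angular":[0,0,0]}]'|grep -E 'pos|^force'; done;  python3 -m inch '[{"linear":[0.1,0,0],"angular":[0,0,0]},{"linear":[0.2,0,0],"angular":[0,0,0]},{"linear":[0.2,0,0],"angular":[0,0,0]}]'|grep -E 'pos|^force'; python3 -m inch '[{"linear":[0.1,0,0],"angular":[0,0,0]},{"linear":[0.2,0,0],"angular":[0,0,0]},{"linear":[0.2,0,0],"angular":[0,0,0]}]'|grep -E 'pos|^force';python3 go.py
```

```text
tool_pos: [0.5835, 0.1318, 0.1664]
force: [-0.7, -5.5, 8.1]
tool_pos: [0.5829, 0.1334, 0.1664]
force: [-0.9, -8.0, 8.1]
tool_pos: [0.5822, 0.1351, 0.1664]
force: [0.1, -6.5, 6.2]
t 10.2 pos [0.5822 0.1351 0.1664] yaw 114.76 tilt [ 0.13 -0.1 ] F [ 0.1 -6.5  6.2] T [-1.79 -0.28  0.01] op 0.0175
```

Run:
```python
from h import *
s=capture("side");t=capture("top")
R=lambda a,w:cv2.resize(a[...,::-1],(w,400),interpolation=cv2.INTER_CUBIC)
cv2.imwrite("pics/c2.png",np.hstack([R(s[165:245,195:295],500),R(t[200:300,215:275],240)]))
```

```text
(no output)
```

View pics/c2.png

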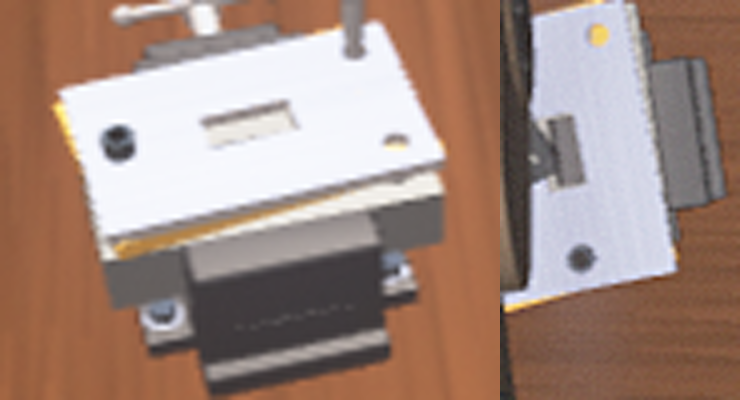

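The side crop shows the cover turned well round to +y, with the die block's top exposed along the -y edge. The spacer recedes under the cover toward the hole end, so it has turned further to +y than the cover, and was probably dragged along. I'll measure its visible lower brass edge before and after.

Run:
```python
from h import *
cv2.imwrite("pics/raw2.png",capture("side")[...,::-1])
for f in("side0","raw2"):
    im=cv2.imread(f"pics/{f}.png");h=cv2.cvtColor(im,cv2.COLOR_BGR2HSV).astype(int)
    m=(h[...,0]>14)&(h[...,0]<30)&(h[...,1]>95)&(h[...,2]>110)
    pts=[]
    for x in range(219,268):
        ys=np.where(m[195:220,x])[0]
        if len(ys): pts.append((x,ys.max()+195.5,ys.min()+194.5))
    P=np.array(pts); print(f,[(int(a),b,c) for a,b,c in pts][::3])
    W=np.array([cast("side",(a,b),.078)[:2] for a,b,c in pts]);vx,vy,x0,y0=cv2.fitLine(W.astype(np.float32),cv2.DIST_HUBER,0,.001,.001).ravel()
    print("spacer edge angle",np.degrees(np.arctan(vy/vx)),x0,y0)
    # cover -y edge: last bright pixel along column from inside
    W=[]
    for x in range(222,272,2):
        c=im[180:215,x].min(1).astype(int); g=np.diff(c); 
        br=np.where(c>200)[0]
        ys=br[np.where(np.diff(np.append(br,99))>1)[0][0]] if len(br) else None
        W.append(cast("side",(x,180.5+max(br[br<30])),.096)[:2] if len(br) else [np.nan]*2)
    W=np.array(W);print(W[::5].round(4).tolist())
```

```text
side0 [(219, np.float64(216.5), np.float64(212.5)), (222, np.float64(215.5), np.float64(212.5)), (225, np.float64(214.5), np.float64(211.5)), (228, np.float64(213.5), np.float64(211.5)), (231, np.float64(212.5), np.float64(210.5)), (234, np.float64(212.5), np.float64(210.5)), (237, np.float64(211.5), np.float64(209.5)), (240, np.float64(210.5), np.float64(208.5)), (243, np.float64(209.5), np.float64(208.5)), (246, np.float64(209.5), np.float64(207.5)), (249, np.float64(208.5), np.float64(207.5)), (252, np.float64(207.5), np.float64(206.5)), (256, np.float64(206.5), np.float64(205.5)), (262, np.float64(205.5), np.float64(204.5))]
spacer edge angle 13.510261 0.4964755 0.014331775
[[0.4635, 0.0088], [0.4887, 0.0096], [0.5141, 0.014], [0.5387, 0.0005], [0.5642, 0.0048]]
raw2 [(219, np.float64(216.5), np.float64(213.5)), (222, np.float64(215.5), np.float64(212.5)), (225, np.float64(214.5), np.float64(211.5)), (228, np.float64(213.5), np.float64(211.5)), (231, np.float64(212.5), np.float64(210.5)), (234, np.float64(211.5), np.float64(209.5)), (237, np.float64(210.5), np.float64(209.5)), (240, np.float64(209.5), np.float64(208.5)), (243, np.float64(209.5), np.float64(207.5)), (246, np.float64(208.5), np.float64(206.5)), (249, np.float64(207.5), np.float64(206.5)), (253, np.float64(206.5), np.float64(205.5))]
spacer edge angle 17.707006 0.49661362 0.015955912
[[0.4635, 0.0088], [0.4888, 0.0132], [0.5143, 0.0175], [0.5387, 0.0005], [0.5642, 0.0048]]
```

```bash
python3 -m inch '[{"linear":[0,0,-0.07],"angular":[0,0,0]},{"linear":[0.1,-0.1,-0.07],"angular":[0,0,0]},{"linear":[0.2,-0.13,-0.07],"angular":[0,0,0]},{"linear":[0.2,-0.13,-0.07],"angular":[0,0,0]}]'|grep -E 'pos|^force';python3 -m inch '[{"linear":[0.1,-0.02,0],"angular":[0,0,0]},{"linear":[0.2,-0.04,0],"angular":[0,0,0]},{"linear":[0.2,-0.04,0],"angular":[0,0,0]}]'|grep -E 'pos|^force'; python3 -m inch '[{"linear":[0.1,-0.02,0],"angular":[0,0,0]},{"linear":[0.2,-0.04,0],"angular":[0,0,0]},{"linear":[0.2,-0.04,0],"angular":[0,0,0]}]'|grep -E 'pos|^force'
```

```text
tool_pos: [0.5797, 0.1376, 0.1664]
force: [4.0, -2.1, 1.6]
tool_pos: [0.5779, 0.1393, 0.1661]
force: [3.1, -0.0, -1.0]
tool_pos: [0.5768, 0.1409, 0.1662]
force: [2.9, -1.3, -2.2]
```

```bash
python3 -m inch '[{"linear":[0,0,0.1],"angular":[0,0,0]},{"linear":[0,0,0.2],"angular":[0,0,0]},{"linear":[0,0,0.2],"angular":[0,0,0]}]'|grep -E 'pos|^force';python3 go.py
```

```text
tool_pos: [0.5769, 0.1406, 0.1642]
force: [2.3, -1.1, -1.8]
t 11.97 pos [0.5769 0.1406 0.1642] yaw 114.73 tilt [-0.02 -0.01] F [ 2.3 -1.1 -1.8] T [-0.33 -0.65  0.02] op 0.0178
```

The tip is in the spacer's hole. Next: down to just above the die block, then drag both plates back along the arc.

```bash
python3 -m inch '[{"linear":[0.05,0.05,0.1],"angular":[0,0,0]},{"linear":[0.05,0.05,0.3],"angular":[0,0,0]},{"linear":[0.05,0.05,0.4],"angular":[0,0,0]},{"linear":[0.05,0.05,0.5],"angular":[0,0,0]},{"linear":[0.05,0.05,0.5],"angular":[0,0,0]}]'|grep -E 'pos|^force';python3 go.py
python3 - <<'E'
import numpy as np
p=np.array([.455,.0624])
for a in (32,30,28,26,24.7): print(a,(p+.145*np.array([np.cos(np.radians(a)),np.sin(np.radians(a))])).round(4))
E
```

```text
tool_pos: [0.5772, 0.1414, 0.1592]
force: [0.9, -1.7, -2.4]
t 12.6 pos [0.5772 0.1414 0.1592] yaw 114.73 tilt [-0.01 -0.01] F [ 0.9 -1.7 -2.4] T [-0.38 -0.59  0.02] op 0.0179
32 [0.578  0.1392]
30 [0.5806 0.1349]
28 [0.583  0.1305]
26 [0.5853 0.126 ]
24.7 [0.5867 0.123 ]
```

```bash
python3 -m inch '[{"linear":[-0.2,0.01,0],"angular":[0,0,0]},{"linear":[-0.4,0.02,0],"angular":[0,0,0]},{"linear":[-0.7,0.04,0],"angular":[0,0,0]},{"linear":[-1.0,0.06,0],"angular":[0,0,0]},{"linear":[-1.3,0.07,0],"angular":[0,0,0]},{"linear":[-1.6,0.08,0],"angular":[0,0,0]},{"linear":[-1.9,0.09,0],"angular":[0,0,0]},{"linear":[-2.05,0.09,0],"angular":[0,0,0]},{"linear":[-2.05,0.09,0],"angular":[0,0,0]}]'|grep -E 'pos|^force';python3 go.py .5867 .1230 .1592
```

```text
tool_pos: [0.5863, 0.1233, 0.1591]
force: [-2.4, 5.2, -2.5]
t 13.72 pos [0.5863 0.1233 0.1591] yaw 114.72 tilt [-0.05  0.01] F [-2.4  5.2 -2.5] T [ 0.93  0.4  -0.  ] op 0.0178
linear cm [-0.04  0.03 -0.01] turn z
```

Now press down and see whether the tip enters the die hole (die top at TCP 0.1566).

```bash
python3 -m inch '[{"linear":[-0.05,0.03,0.15],"angular":[0,0,0]},{"linear":[-0.05,0.03,0.3],"angular":[0,0,0]},{"linear":[-0.05,0.03,0.35],"angular":[0,0,0]},{"linear":[-0.05,0.03,0.35],"angular":[0,0,0]}]'|grep -E 'pos|^force';python3 go.py .5867 .1230 .1592
```

```text
tool_pos: [0.5872, 0.1229, 0.1562]
force: [-3.1, 3.6, 6.4]
t 14.22 pos [0.5872 0.1229 0.1562] yaw 114.73 tilt [0.04 0.  ] F [-3.1  3.6  6.4] T [ 0.91  0.57 -0.  ] op 0.0174
linear cm [ 0.03 -0.04 -0.3 ] turn z
```

```bash
python3 -m inch '[{"linear":[-0.1,0,0],"angular":[0,0,0]},{"linear":[-0.1,0,0],"angular":[0,0,0]}]'|grep -E 'pos|^force';python3 -m inch '[{"linear":[-0.1,0,0],"angular":[0,0,0]},{"linear":[-0.1,0,0],"angular":[0,0,0]}]'|grep -E 'pos|^force';python3 -m inch '[{"linear":[-0.1,0,0],"angular":[0,0,0]},{"linear":[-0.1,0,0],"angular":[0,0,0]}]'|grep -E 'pos|^force';python3 -m inch '[{"linear":[-0.1,0,0],"angular":[0,0,0]},{"linear":[-0.1,0,0],"angular":[0,0,0]}]'|grep -E 'pos|^force'
```

```text
tool_pos: [0.5875, 0.1223, 0.1562]
force: [-3.9, 6.2, 6.3]
tool_pos: [0.5878, 0.1215, 0.1563]
force: [-3.7, 6.2, 7.1]
tool_pos: [0.5881, 0.1208, 0.1563]
force: [-4.4, 7.7, 7.9]
tool_pos: [0.5884, 0.12, 0.1563]
force: [-5.5, 7.5, 7.6]
```

```bash
python3 -m inch '[{"linear":[-0.1,0,0],"angular":[0,0,0]},{"linear":[-0.1,0,0],"angular":[0,0,0]}]'|grep -E 'pos|^force';python3 -m inch '[{"linear":[-0.1,0,0],"angular":[0,0,0]},{"linear":[-0.1,0,0],"angular":[0,0,0]}]'|grep -E 'pos|^force'; python3 go.py
```

```text
tool_pos: [0.5888, 0.1192, 0.1563]
force: [-6.1, 9.7, 8.7]
tool_pos: [0.5891, 0.1183, 0.1564]
force: [-6.2, 9.9, 8.4]
t 15.72 pos [0.5891 0.1183 0.1564] yaw 114.71 tilt [-0.04  0.08] F [-6.2  9.9  8.4] T [ 2.39  1.28 -0.01] op 0.0178
```

```bash
python3 -m inch '[{"linear":[0,0,-0.2],"angular":[0,0,0]},{"linear":[0.3,0,-0.2],"angular":[0,0,0]},{"linear":[0.6,0,-0.2],"angular":[0,0,0]},{"linear":[0.6,0,0],"angular":[0,0,0]},{"linear":[0.6,0,0],"angular":[0,0,0]}]'|grep -E 'pos|^force';python3 -m inch '[{"linear":[0.1,0,0],"angular":[0,0,0]},{"linear":[0.1,0,0],"angular":[0,0,0]}]'|grep -E 'pos|^force';python3 -m inch '[{"linear":[0.1,0,0],"angular":[0,0,0]},{"linear":[0.1,0,0],"angular":[0,0,0]}]'|grep -E 'pos|^force';python3 -m inch '[{"linear":[0.1,0,0],"angular":[0,0,0]},{"linear":[0.1,0,0],"angular":[0,0,0]}]'|grep -E 'pos|^force';python3 -m inch '[{"linear":[0.1,0,0],"angular":[0,0,0]},{"linear":[0.1,0,0],"angular":[0,0,0]}]'|grep -E 'pos|^force'
```

```text
tool_pos: [0.5875, 0.1224, 0.1562]
force: [-0.1, -2.4, 4.1]
tool_pos: [0.5873, 0.123, 0.1562]
force: [1.2, -5.7, 3.9]
tool_pos: [0.5868, 0.124, 0.1561]
force: [1.5, -5.5, 1.9]
tool_pos: [0.5862, 0.1252, 0.1559]
force: [2.7, -4.0, 2.1]
tool_pos: [0.5856, 0.1265, 0.1558]
force: [2.2, -3.9, 0.8]
```

```bash
python3 -m inch '[{"linear":[0.1,0,0.1],"angular":[0,0,0]},{"linear":[0.1,0,0.1],"angular":[0,0,0]}]'|grep -E 'pos|^force';python3 -m inch '[{"linear":[0.05,0,0.1],"angular":[0,0,0]},{"linear":[0.05,0,0.1],"angular":[0,0,0]}]'|grep -E 'pos|^force'; python3 go.py
```

```text
tool_pos: [0.585, 0.1275, 0.1547]
force: [3.0, -3.4, -0.3]
tool_pos: [0.5848, 0.1279, 0.1537]
force: [3.0, -2.9, -0.2]
t 17.85 pos [0.5848 0.1279 0.1537] yaw 114.73 tilt [-0. -0.] F [ 3.  -2.9 -0.2] T [-0.83 -0.73 -0.02] op 0.0179
```

The tip is past 18 mm, so it's in the die hole. Continue down gently, correcting sideways from the forces.

```bash
python3 -m inch '[{"linear":[0,0.03,0.15],"angular":[0,0,0]},{"linear":[0,0.03,0.3],"angular":[0,0,0]},{"linear":[0,0.03,0.3],"angular":[0,0,0]}]'|grep -E 'pos|^force';python3 -m inch '[{"linear":[0,0,0.15],"angular":[0,0,0]},{"linear":[0,0,0.3],"angular":[0,0,0]},{"linear":[0,0,0.3],"angular":[0,0,0]}]'|grep -E 'pos|^force'; python3 go.py
```

```text
tool_pos: [0.5849, 0.1279, 0.1506]
force: [0.9, -4.8, -2.1]
tool_pos: [0.585, 0.1279, 0.1476]
force: [1.9, -4.4, -1.9]
t 18.6 pos [0.585  0.1279 0.1476] yaw 114.73 tilt [-0.02 -0.01] F [ 1.9 -4.4 -1.9] T [-0.89 -0.55 -0.01] op 0.0178
```

```bash
python3 -m inch '[{"linear":[0,0,0.2],"angular":[0,0,0]},{"linear":[0,0,0.4],"angular":[0,0,0]},{"linear":[0,0,0.5],"angular":[0,0,0]},{"linear":[0,0,0.5],"angular":[0,0,0]}]'|grep -E 'pos|^force';python3 -m inch '[{"linear":[0,0,0.15],"angular":[0,0,0]},{"linear":[0,0,0.3],"angular":[0,0,0]},{"linear":[0,0,0.3],"angular":[0,0,0]}]'|grep -E 'pos|^force'; python3 go.py
```

```text
tool_pos: [0.585, 0.1279, 0.1426]
force: [1.4, -3.9, -2.1]
tool_pos: [0.585, 0.1279, 0.1396]
force: [2.2, -3.6, -1.3]
t 19.48 pos [0.585  0.1279 0.1396] yaw 114.73 tilt [-0.01 -0.01] F [ 2.2 -3.6 -1.3] T [-0.92 -0.58  0.04] op 0.0178
```

```bash
python3 -m inch '[{"linear":[-0.03,0.02,0.2],"angular":[0,0,0]},{"linear":[-0.03,0.02,0.4],"angular":[0,0,0]},{"linear":[-0.03,0.02,0.5],"angular":[0,0,0]},{"linear":[-0.03,0.02,0.5],"angular":[0,0,0]}]'|grep -E 'pos|^force';python3 -m inch '[{"linear":[0,0,0.15],"angular":[0,0,0]},{"linear":[0,0,0.3],"angular":[0,0,0]},{"linear":[0,0,0.3],"angular":[0,0,0]}]'|grep -E 'pos|^force'; python3 go.py
```

```text
tool_pos: [0.5852, 0.1278, 0.1345]
force: [0.5, -1.9, -3.6]
tool_pos: [0.5853, 0.1278, 0.1316]
force: [-0.1, -2.1, -3.3]
t 20.35 pos [0.5853 0.1278 0.1316] yaw 114.73 tilt [-0.02 -0.  ] F [-0.1 -2.1 -3.3] T [-0.41 -0.15  0.04] op 0.0178
```

```bash
python3 -m inch '[{"linear":[0,0,0.15],"angular":[0,0,0]},{"linear":[0,0,0.3],"angular":[0,0,0]},{"linear":[0,0,0.3],"angular":[0,0,0]}]'|grep -E 'pos|^force';python3 -m inch '[{"linear":[0,0,0.15],"angular":[0,0,0]},{"linear":[0,0,0.3],"angular":[0,0,0]},{"linear":[0,0,0.3],"angular":[0,0,0]}]'|grep -E 'pos|^force'; python3 -m inch '[{"linear":[0,0,0.15],"angular":[0,0,0]},{"linear":[0,0,0.25],"angular":[0,0,0]},{"linear":[0,0,0.25],"angular":[0,0,0]}]'|grep -E 'pos|^force'; python3 go.py
```

```text
tool_pos: [0.5853, 0.1277, 0.1286]
force: [-0.0, -2.0, -2.3]
tool_pos: [0.5853, 0.1277, 0.1256]
force: [-0.6, -2.7, -3.6]
tool_pos: [0.5853, 0.1278, 0.1232]
force: [0.1, -2.4, -2.5]
t 21.48 pos [0.5853 0.1278 0.1232] yaw 114.73 tilt [-0.01 -0.01] F [ 0.1 -2.4 -2.5] T [-0.45 -0.1   0.01] op 0.0176
```

```bash
python3 -m inch '[{"linear":[0,0,0.08],"angular":[0,0,0]},{"linear":[0,0,0.15],"angular":[0,0,0]},{"linear":[0,0,0.15],"angular":[0,0,0]}]'|grep -E 'pos|^force';python3 -m inch '[{"linear":[0,0,0.05],"angular":[0,0,0]},{"linear":[0,0,0.05],"angular":[0,0,0]}]'|grep -E 'pos|^force'
```

```text
tool_pos: [0.5854, 0.1277, 0.1225]
force: [-2.1, -3.2, 7.0]
tool_pos: [0.5854, 0.1277, 0.1225]
force: [-4.5, -2.5, 11.7]
```

Seated: collar contact at TCP z 0.1225, as predicted. Release, retreat, and look.

```bash
python3 -m inch '[{"linear":[0,0,-0.15],"angular":[0,0,0]},{"linear":[0,0,-0.15],"angular":[0,0,0]},{"linear":[0,0,-0.15],"angular":[0,0,0]}]' -1 |grep -E 'pos|^force|open';python3 -m inch '[{"linear":[0,0,0],"angular":[0,0,0]},{"linear":[0,0,-3],"angular":[0,0,0]},{"linear":[0,0,-8],"angular":[0,0,0]},{"linear":[0,0,-12],"angular":[0,0,0]},{"linear":[0,0,-12],"angular":[0,0,0]}]'; python3 go.py .506 -.322 .2425 90
```

```text
tool_pos: [0.5854, 0.1279, 0.1227]
force: [-0.5, 0.1, 1.0]
opening: 0.0425
time: 23.1
tool_pos: [0.5863, 0.1279, 0.2457]
eef_rot: [0.539, 0.842, 0.002, 0.002]
force: [-0.9, -0.6, 0.2]
opening: 0.0918
gripper_force: 0.0
t 23.1 pos [0.5863 0.1279 0.2457] yaw 114.73 tilt [0.31 0.03] F [-0.9 -0.6  0.2] T [-0.02 -0.19  0.03] op 0.0918
linear cm [-37.51 -26.12   0.25] turn z 24.7
```

```bash
python3 -m inch '[{"linear":[-37.5,-26.1,0],"angular":[0,0,24.7]},{"linear":[-37.5,-26.1,0],"angular":[0,0,24.7]},{"linear":[-37.5,-26.1,0],"angular":[0,0,24.7]},{"linear":[-37.5,-26.1,0],"angular":[0,0,24.7]},{"linear":[-37.5,-26.1,0],"angular":[0,0,24.7]},{"linear":[-37.5,-26.1,0],"angular":[0,0,24.7]},{"linear":[-37.5,-26.1,0],"angular":[0,0,24.7]},{"linear":[-37.5,-26.1,0],"angular":[0,0,24.7]},{"linear":[-37.5,-26.1,5],"angular":[0,0,24.7]},{"linear":[-37.5,-26.1,8],"angular":[0,0,24.7]}]' -1|grep pos; python3 go.py .5065 -.3225 .0795 90
python3 - <<'E'
from h import *
s=capture("side");t=capture("top")
cv2.imwrite("pics/s3.png",s[...,::-1]);cv2.imwrite("pics/t3.png",t[...,::-1])
R=lambda a:cv2.resize(a[...,::-1],(400,400),interpolation=cv2.INTER_CUBIC)
cv2.imwrite("pics/c3.png",np.hstack([R(s[150:250,200:300]),R(t[190:290,180:280])]))
E
```

```text
tool_pos: [0.5044, -0.3211, 0.1601]
t 24.35 pos [ 0.5044 -0.3211  0.1601] yaw 90.02 tilt [-0.12  0.11] F [ 0.2 -0.2  0.7] T [ 0.01 -0.13  0.01] op 0.0953
linear cm [-0.15  0.22  8.06] turn z 0.0
```

View pics/c3.png

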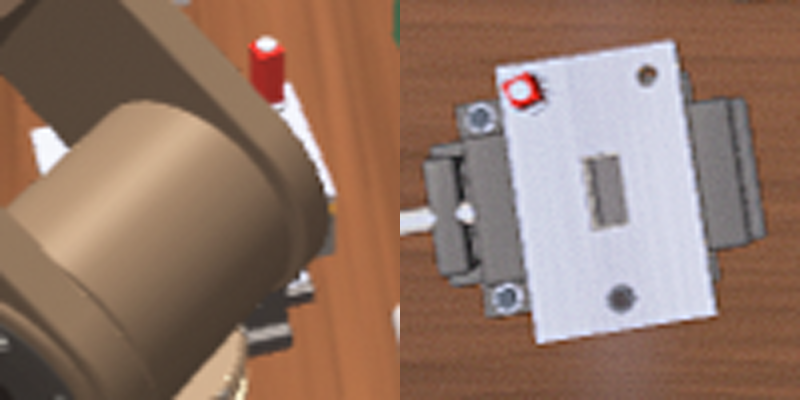

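The top crop shows the drift upright in hole 1, the cover in line, and hole 2 dark and open at crop (247,75), with a sliver of brass at its upper-left edge. Next: the bolt. I'll work out hole 2 relative to the drift.

```bash
python3 - <<'E'
from h import *
T=lambda x,y:(x/4+180,y/4+190)
t=cv2.imread("pics/t3.png").astype(int)
print(blob((t[...,0]<130),236,202,248,216), blob((t[...,2]>140)&(t[...,1]<90),200,200,222,225),blob(t.max(2)<120,226,255,246,275))
d=cast("top",T(121,90),.147);h=cast("top",T(247,75),.096);p=cast("top",T(221,297),.108)
print(d,h,p,"h-d",h-d,np.linalg.norm((h-d)[:2]),"h-p",np.degrees(np.arctan2(*(h-p)[1::-1]))+15.2,"d-p",np.degrees(np.arctan2(*(d-p)[1::-1]))-15.2)
a,b=cast("top",T(537,343)if 0 else T(137,343),.096),cast("top",T(97,67),.096);print(np.degrees(np.arctan2(*(b-a)[1::-1])))
a,b=cast("top",T(316,315),.096),cast("top",T(275,41),.096);print(np.degrees(np.arctan2(*(b-a)[1::-1])))
E
python3 -m inch '[{"linear":[-0.15,0.2,4],"angular":[0,0,0]},{"linear":[-0.15,0.2,6],"angular":[0,0,0]},{"linear":[-0.15,0.2,7.9],"angular":[0,0,0]},{"linear":[-0.15,0.2,8.1],"angular":[0,0,0]},{"linear":[-0.15,0.2,8.1],"angular":[0,0,0]}]' 0; python3 go.py
```

```text
[(14, [241.29, 208.36])] [(18, [211.5, 212.61])] [(20, [234.95, 264.2])]
[0.58480416 0.12579302 0.147     ] [0.59762668 0.05111424 0.096     ] [0.45457229 0.06459594 0.108     ] h-d [ 0.01282252 -0.07467877 -0.051     ] 0.07577160439393948 h-p 9.816245912218925 d-p 9.969233775532114
9.36709732436635
9.403986732321526
time: 25.08
tool_pos: [0.5077, -0.3235, 0.0828]
eef_rot: [0.707, 0.707, 0.0, 0.001]
force: [0.4, -0.3, 0.3]
opening: 0.0509
gripper_force: 0.0
t 25.07 pos [ 0.5077 -0.3235  0.0828] yaw 90.05 tilt [ 0.05 -0.04] F [ 0.4 -0.3  0.3] T [-0.03 -0.11  0.01] op 0.0509
```

```bash
python3 -m inch '[{"linear":[0.15,0,0],"angular":[0,0,0]},{"linear":[0.15,0,0],"angular":[0,0,0]}]' 0; python3 go.py .5065 -.322 .0785
```

```text
time: 25.32
tool_pos: [0.5074, -0.322, 0.0826]
eef_rot: [0.707, 0.707, 0.0, 0.001]
force: [-0.7, 0.0, 0.2]
opening: 0.0473
gripper_force: 0.0
t 25.32 pos [ 0.5074 -0.322   0.0826] yaw 90.04 tilt [ 0.05 -0.04] F [-0.7  0.   0.2] T [ 0.02 -0.07  0.01] op 0.0473
linear cm [ 0.   -0.09  0.41] turn z
```

```bash
python3 -m inch '[{"linear":[0,-0.05,0.2],"angular":[0,0,0]},{"linear":[0,-0.05,0.37],"angular":[0,0,0]},{"linear":[0,-0.05,0.37],"angular":[0,0,0]}]' 0 |grep -E "pos|^force"; python3 -m inch '[{"linear":[0,0,0],"angular":[0,0,0]},{"linear":[0,0,0],"angular":[0,0,0]},{"linear":[0,0,0],"angular":[0,0,0]},{"linear":[0,0,0],"angular":[0,0,0]},{"linear":[0,0,0],"angular":[0,0,0]}]' 1 60; python3 go.py
```

```text
tool_pos: [0.5066, -0.322, 0.0779]
force: [-0.7, 0.6, -0.2]
time: 26.32
tool_pos: [0.5067, -0.322, 0.0781]
eef_rot: [0.707, 0.707, -0.0, 0.0]
force: [-0.6, 1.0, 0.5]
opening: 0.0161
gripper_force: 60.0
t 26.32 pos [ 0.5067 -0.322   0.0781] yaw 90.03 tilt [ 0. -0.] F [-0.6  1.   0.5] T [-0.02 -0.1   0.05] op 0.0161
```

```bash
python3 -m inch '[{"linear":[0,0,-3],"angular":[0,0,0]},{"linear":[0,0,-7],"angular":[0,0,0]},{"linear":[0,0,-11],"angular":[0,0,0]},{"linear":[0,0,-14.5],"angular":[0,0,0]},{"linear":[0,0,-14.5],"angular":[0,0,0]}]'|grep -E "pos|open|rip"
python3 go.py .5982 .0528 .175 99.7
python3 - <<'E'
from h import *
p=robot.sense()['tool_pos'];s=capture("side")
u=proj("side",p-[0,0,.04]).astype(int);print(u,proj("side",p-[0,0,.058]),proj("side",p-[0,0,.018]))
c=s[u[1]-50:u[1]+50,u[0]-50:u[0]+50];cv2.imwrite("pics/c4.png",cv2.resize(c[...,::-1],(500,500),interpolation=cv2.INTER_CUBIC))
E
```

```text
tool_pos: [0.5073, -0.3225, 0.2257]
opening: 0.0163
gripper_force: 60.0
t 26.95 pos [ 0.5073 -0.3225  0.2257] yaw 90.03 tilt [ 0.21 -0.17] F [-0.8  0.2 -0.6] T [-0.05 -0.09 -0.01] op 0.0163
linear cm [37.54  9.09  4.99] turn z -9.7
[242 302] [243.62154849 308.095339  ] [242.10422095 296.29066276]
```

View pics/c4.png

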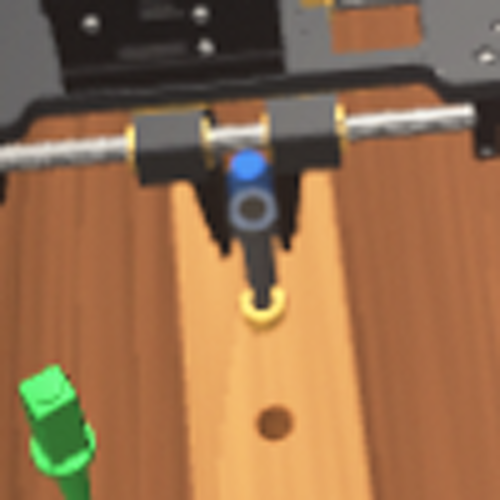

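The crop shows the bolt held between the pads with its head at (252,208) and its shank pointing down. The dark end merges with the short bolt's ring at (262,305), so I'll check tilt over the bright cover.

```bash
python3 -m inch '[{"linear":[37.5,9.1,0],"angular":[0,0,-9.7]},{"linear":[37.5,9.1,0],"angular":[0,0,-9.7]},{"linear":[37.5,9.1,0],"angular":[0,0,-9.7]},{"linear":[37.5,9.1,0],"angular":[0,0,-9.7]},{"linear":[37.5,9.1,0],"angular":[0,0,-9.7]},{"linear":[37.5,9.1,0],"angular":[0,0,-9.7]},{"linear":[37.5,9.1,0],"angular":[0,0,-9.7]},{"linear":[37.5,9.1,3],"angular":[0,0,-9.7]},{"linear":[37.5,9.1,5.7],"angular":[0,0,-9.7]},{"linear":[37.5,9.1,5.7],"angular":[0,0,-9.7]}]'|grep -E "pos|open"
python3 go.py .5982 .0528 .160 99.7
python3 - <<'E'
from h import *
p=robot.sense()['tool_pos'];s=capture("side")
f=lambda z:((proj("side",[p[0],p[1],z])-[225,140])*5).round()
print("tip",f(p[2]-.058),"collar",f(p[2]-.018),"cover",f(.096))
cv2.imwrite("pics/c5.png",cv2.resize(s[140:220,225:325][...,::-1],(500,400),interpolation=cv2.INTER_CUBIC))
E
```

```text
tool_pos: [0.5962, 0.0524, 0.1635]
opening: 0.0164
t 28.25 pos [0.5962 0.0524 0.1635] yaw 99.7 tilt [-0.3 -0. ] F [ 0.5 -0.7 -1.2] T [-0.01 -0.1   0.01] op 0.0164
linear cm [0.01 0.21 0.35] turn z -0.0
tip [239. 255.] collar [238. 197.] cover [239. 268.]
```

View pics/c5.png

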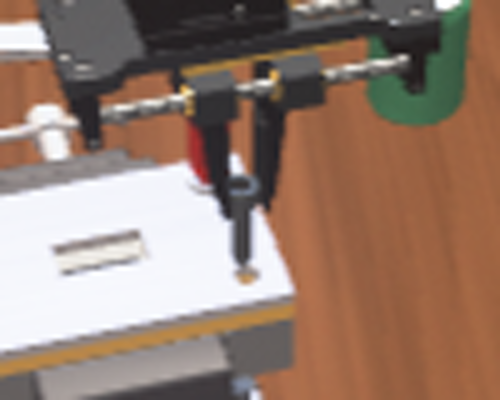

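The crop shows the bolt upright with its tip at (242,262), just above hole 2 at (247,275). It needs about 2 mm more in x, which agrees with the computed shift.

```bash
python3 -m inch '[{"linear":[0,0,0.2],"angular":[0,0,0]},{"linear":[0,0,0.2],"angular":[0,0,0]}]'|grep -E "pos|^force"; python3 go.py .5983 .0524 .152
```

```text
tool_pos: [0.5977, 0.0528, 0.1648]
force: [-0.0, -0.4, -0.2]
t 28.55 pos [0.5977 0.0528 0.1648] yaw 99.72 tilt [ 0.06 -0.01] F [-0.  -0.4 -0.2] T [-0.09 -0.1  -0.04] op 0.0163
linear cm [-0.05  0.05  1.28] turn z
```

```bash
python3 -m inch '[{"linear":[-0.03,0.05,0.5],"angular":[0,0,0]},{"linear":[-0.03,0.05,1.0],"angular":[0,0,0]},{"linear":[-0.03,0.05,1.2],"angular":[0,0,0]},{"linear":[-0.03,0.05,1.3],"angular":[0,0,0]},{"linear":[-0.03,0.05,1.3],"angular":[0,0,0]}]'|grep -E "pos|^force"; python3 -m inch '[{"linear":[0,0,0.15],"angular":[0,0,0]},{"linear":[0,0,0.2],"angular":[0,0,0]},{"linear":[0,0,0.2],"angular":[0,0,0]}]'|grep -E "pos|^force"; python3 go.py
```

```text
tool_pos: [0.598, 0.0528, 0.1511]
force: [-0.2, -0.4, -0.9]
tool_pos: [0.598, 0.0528, 0.1491]
force: [-0.5, -0.1, -0.1]
t 29.55 pos [0.598  0.0528 0.1491] yaw 99.73 tilt [ 0.   -0.01] F [-0.5 -0.1 -0.1] T [ 0.02 -0.14  0.02] op 0.0165
```

```bash
python3 -m inch '[{"linear":[0,0,0.15],"angular":[0,0,0]},{"linear":[0,0,0.3],"angular":[0,0,0]},{"linear":[0,0,0.4],"angular":[0,0,0]},{"linear":[0,0,0.4],"angular":[0,0,0]}]'|grep -E "pos|^force"; python3 -m inch '[{"linear":[0,0,0.15],"angular":[0,0,0]},{"linear":[0,0,0.3],"angular":[0,0,0]},{"linear":[0,0,0.4],"angular":[0,0,0]},{"linear":[0,0,0.4],"angular":[0,0,0]}]'|grep -E "pos|^force"; python3 -m inch '[{"linear":[0,0,0.15],"angular":[0,0,0]},{"linear":[0,0,0.3],"angular":[0,0,0]},{"linear":[0,0,0.4],"angular":[0,0,0]},{"linear":[0,0,0.4],"angular":[0,0,0]}]'|grep -E "pos|^force"; python3 go.py
```

```text
tool_pos: [0.598, 0.0528, 0.145]
force: [0.6, 0.0, 0.4]
tool_pos: [0.598, 0.0528, 0.141]
force: [-0.1, -0.1, -0.4]
tool_pos: [0.598, 0.0528, 0.137]
force: [-1.2, 0.6, -0.1]
t 31.05 pos [0.598  0.0528 0.137 ] yaw 99.73 tilt [-0.01 -0.01] F [-1.2  0.6 -0.1] T [-0.02 -0.15  0.  ] op 0.0165
```

Past the spacer with no contact. Next, the die block.

```bash
python3 -m inch '[{"linear":[0,0,0.15],"angular":[0,0,0]},{"linear":[0,0,0.3],"angular":[0,0,0]},{"linear":[0,0,0.3],"angular":[0,0,0]}]'|grep -E "pos|^force"; python3 -m inch '[{"linear":[0,0,0.15],"angular":[0,0,0]},{"linear":[0,0,0.3],"angular":[0,0,0]},{"linear":[0,0,0.3],"angular":[0,0,0]}]'|grep -E "pos|^force"; python3 go.py
```

```text
tool_pos: [0.598, 0.0528, 0.134]
force: [0.5, -0.2, -0.4]
tool_pos: [0.598, 0.0528, 0.131]
force: [0.4, -0.5, -0.5]
t 31.8 pos [0.598  0.0528 0.131 ] yaw 99.73 tilt [-0.01 -0.01] F [ 0.4 -0.5 -0.5] T [-0.04 -0.05  0.  ] op 0.0162
```

```bash
python3 -m inch '[{"linear":[0,0,0.2],"angular":[0,0,0]},{"linear":[0,0,0.4],"angular":[0,0,0]},{"linear":[0,0,0.6],"angular":[0,0,0]},{"linear":[0,0,0.8],"angular":[0,0,0]},{"linear":[0,0,0.8],"angular":[0,0,0]}]'|grep -E "pos|^force"; python3 -m inch '[{"linear":[0,0,0.2],"angular":[0,0,0]},{"linear":[0,0,0.4],"angular":[0,0,0]},{"linear":[0,0,0.6],"angular":[0,0,0]},{"linear":[0,0,0.7],"angular":[0,0,0]},{"linear":[0,0,0.7],"angular":[0,0,0]}]'|grep -E "pos|^force"; python3 go.py
```

```text
tool_pos: [0.5979, 0.0528, 0.1229]
force: [0.6, -0.7, -1.2]
tool_pos: [0.598, 0.0528, 0.116]
force: [0.7, -0.3, -0.1]
t 33.05 pos [0.598  0.0528 0.116 ] yaw 99.73 tilt [-0.01 -0.01] F [ 0.7 -0.3 -0.1] T [-0.1  -0.11 -0.  ] op 0.0161
```

```bash
python3 -m inch '[{"linear":[0,0,0.1],"angular":[0,0,0]},{"linear":[0,0,0.2],"angular":[0,0,0]},{"linear":[0,0,0.2],"angular":[0,0,0]}]'|grep -E "pos|^force"; python3 -m inch '[{"linear":[0,0,0.08],"angular":[0,0,0]},{"linear":[0,0,0.08],"angular":[0,0,0]}]'|grep -E "pos|^force"; python3 go.py
```

```text
tool_pos: [0.5981, 0.0528, 0.1141]
force: [0.6, 0.1, 0.8]
tool_pos: [0.5981, 0.0528, 0.114]
force: [-1.3, 0.2, 7.4]
t 33.67 pos [0.5981 0.0528 0.114 ] yaw 99.73 tilt [ 0.03 -0.01] F [-1.3  0.2  7.4] T [-0.08  0.36 -0.03] op 0.0163
```

Head on the cover at the predicted height. Release and retreat clear.

```bash
python3 -m inch '[{"linear":[0,0,-0.08],"angular":[0,0,0]},{"linear":[0,0,-0.08],"angular":[0,0,0]},{"linear":[0,0,-0.08],"angular":[0,0,0]},{"linear":[0,0,-0.08],"angular":[0,0,0]}]' 0 |grep -E "open|^force"; python3 -m inch '[{"linear":[0,0,-2],"angular":[0,0,0]},{"linear":[0,0,-6],"angular":[0,0,0]},{"linear":[0,0,-11],"angular":[0,0,0]},{"linear":[0,0,-14],"angular":[0,0,0]},{"linear":[-10,0,-14],"angular":[0,0,0]},{"linear":[-20,-5,-14],"angular":[0,0,0]},{"linear":[-32,-5,-14],"angular":[0,0,0]},{"linear":[-32,-5,-14],"angular":[0,0,0]},{"linear":[-32,-5,-14],"angular":[0,0,0]},{"linear":[-32,-5,-14],"angular":[0,0,0]}]'|grep pos
python3 - <<'E'
from h import *
s=capture("side");t=capture("top")
R=lambda a:cv2.resize(a[...,::-1],(400,400),interpolation=cv2.INTER_CUBIC)
cv2.imwrite("pics/c6.png",np.hstack([R(s[150:250,200:300]),R(t[190:290,180:280])]))
E
```

```text
force: [1.0, -0.3, 0.3]
opening: 0.0464
tool_pos: [0.6023, -0.2746, 0.2535]
```

View pics/c6.png

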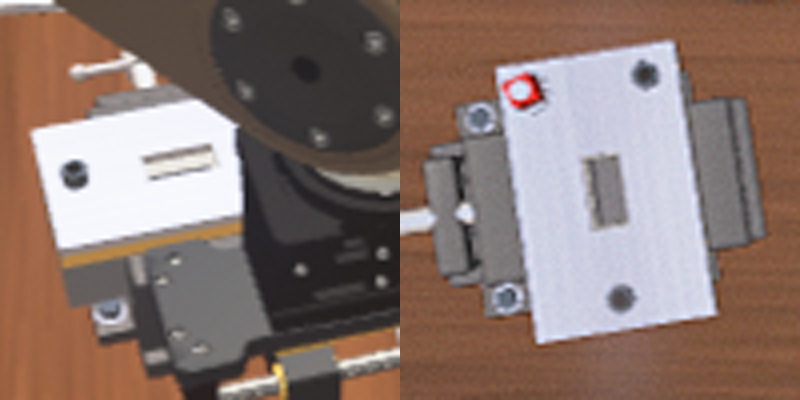

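The top crop shows the drift at (521,90) and the bolt head at (645,74), both seated and upright, with the plates in line and the arm clear.

```bash
python3 -c "
from plant import robot
print(robot.finish_job())"
```

```text
the job is handed in; nothing more can be done
None
```

The drift stands home in hole 1 and the long bolt is home in hole 2. The job is handed in, but the hand-in returned no verdict; the last top picture shows both upright with the plates in line.

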